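# Lay the bottle carton down in its cradle

### The job

Lay the tall cardboard bottle carton down in the low wooden cradle: slide it upright, by its foot, until it bears against the metal sill bar at the cradle's open end, then push high on it so that it tips over the sill and falls onto its side between the rails. Then push the lying carton along the deck until it is fully home against the end board, never pushing so hard that the cardboard would be crushed (20 N), and leave the other things on the worktop alone.

Things in the scene. Friction and masses are not known exactly. Their poses are not given: they have to be found in the camera images.
- carton_center (a point): centre of the closed plain cardboard carton: 100 x 100 mm foot, 195 mm tall, 0.45 to 0.8 kg, evenly filled, too wide to grip. z runs from foot to top, +x to the face nearest the cradle. Starts upright on the worktop before the cradle's open end, within 5 mm of its centre line and 0.12 rad of square, 8 to 60 mm short of the sill.
- carton_top (a point): centre of the carton's top face, 195 mm above its foot; axes as carton_center. The standing carton slides at about 2 to 5 N; pushed higher than about 70 mm, clear of the sill, it may tip instead of slide. Pushed high over the sill, it falls by itself once it leans about 32 degrees.
- cradle: fixed low wooden cradle, 216 mm long, 154 wide; origin at the centre of its underside, on the worktop; x is horizontal, the loading direction; z up. Deck top 18 mm up, side rails 126 mm apart inside, tops 34 mm up. The carton lying home has its centre at x = -1.5 mm, y within 13 mm of 0, z = 68 mm, its top face against the end board.
- cradle_mouth (a point): middle of the deck's open end, at deck height (18 mm), axes as the cradle. Before it stands the sill: a metal bar 12 mm thick, 17 mm tall, 120 mm long across the mouth, clamped at an adjustable distance: its outer face lies 12 to 32 mm out from this point (towards -x). Where exactly is not measured and must be felt.
- cradle_end (a point): middle of the inner face of the rigid end board, at deck height, 204 mm from the mouth; axes as the cradle. The end board is 62 mm tall.
- olive_jar: bystander: squat jar with a lid, 62 mm wide, 86 mm tall; origin at the centre of its foot
- bitters: bystander: small dark-capped bottle, 47 mm wide, 115 mm tall; origin at the centre of its foot
- lime: bystander: a lime, 50 mm wide, lying on the worktop; origin at its underside
- jigger_b: bystander: hourglass-shaped bar measure, 43 mm wide, 95 mm tall; origin at the centre of its foot
Not all that is in view belongs to the job. Leave any purple look-alike of the part that bears carton_center alone.

How it is judged:
By the outcome, as a careful person would: the job done as asked, in the order asked, and still so for the second after the job is handed in, with the robot touching nothing.
It also fails if it takes over 72 s, if anything falls off the work surface, if the arm or the gripper's body presses on something with over 40 N, if the wrist force passes 120 N, or if a joint passes its speed limit or range.

### The arm

A 6-joint arm with a two-finger parallel gripper is mounted at the origin on a cart in front of the work surface, level with it; the furniture and walls round the work are solid. World frame = base frame: x ahead of the robot, y to its left, z up, the work surface at z = 0. Lengths are in m, angles in rad, forces in N, time in s.
With the tool pointing down it reaches from about 0.3 to 0.75 m from the base axis. Payload 8.5 kg.
Tool frame: the origin (TCP) lies at the very end of the fingers, on their centre line; the grasp point (between the pads) lies 19 mm behind it; z points along the fingers, y is the line along which they close (so a half turn about z gives the same grasp; the last joint's range is limited). The gripper opens to 88 mm and grips with 3 to 60 N. Pads are 18 mm wide; open, the fingers measure 123 mm over their backs; the gripper's body (75 mm by 187 mm) begins 45 mm behind the grasp point.
Start: joints at [0.958, 0.381, 1.297, -0, 1.464, -0.215], TCP at [0.213, 0.507, 0.239] pointing down, gripper open.
Joint ranges: [-3.11, 3.11], [-0.89, 2.33], [0.22, 2.48], [-1.42, 4.56], [0.17, 2.85], [-2.88, 2.88]. Speed limits (rad/s): [2.39, 2.39, 3.14, 3.14, 3.14, 3.14].

### API

Orientations are given as [roll, pitch, yaw] about the fixed x, y, z axes, in that order (R = Rz(yaw) Ry(pitch) Rx(roll)).
In Python, from station import arm gives the robot as it stands.
- The arm moves only by the tool servo_tool, never from a script. Its argument "series" is a list of rows, each an object with "xyz": the shift along the world's x, y, z in mm, a list of three; "turn": the turn, a rotation vector about the world's x, y, z in degrees, a list of three; "fingers": the opening, from 0 (shut) to 1 (fully open). In form: [{"xyz": [tx, ty, tz], "turn": [rx, ry, rz], "fingers": fingers}, ...]. A call has 1 to 12 rows; each row is the pose to reach, as a shift and turn from the pose commanded when the call began; what a row does not reach only later rows make up. A row lasts 1/8 s, in which the tool goes at most 62.5 mm and 10.7 degrees, less where a joint would pass 70% of its speed; a pose out of reach is approached as far as the arm can. A call with a gripper value outside its range is refused whole. The fingers move at their own pace and stop on an object; the grip force is fixed at half the most. Time passes only in rows, so rows that repeat a pose let the fingers close. It gives the time, the measured TCP pose, the force and the opening at its end, in the units of the state.
- arm.read_state(): the state, without advancing time (a new reading comes with each control period).
- arm.get_image(name): name is "side" or "top" or "wrist"; returns a dict with "pixels" (384x512x3 uint8, blue, green, red), "camera_matrix" (3x3 intrinsics, pixels), "position" and "rotation" of the camera in the world. Camera axes: x right, y down, z forward; pixel columns grow to the right and rows downward; lengths in m; the calibration is good to about 2 mm. The wrist camera is an equidistant fisheye: a pixel r from the principal point sees the ray r / f radians off the axis. A picture is of the moment at which its call begins. There is no depth.
- arm.sign_off(): hands the job in, once; it reports no verdict.
Trained networks look in a picture, given as the dict that the camera call returned (one of the last four; its "shot" number tells which), for a name from the list of things; names that differ only in an ending like _2 or _b are one class to them, and where a whole thing is asked for, a point or a joint stands for the part that bears it (a point fixed in the world has none). Each returns a list of dicts, best first, with "score" (0 to 1); they miss things now and then, are a little off and sometimes report something else, mostly with a low value. They report only what shows in the picture. A call takes as long as a camera call. They do not tell look-alikes from the thing itself.
- arm.boxes_of(picture, name): "pixel" ([row, column] in pixels, amid what is visible of it).
- arm.tip_of(picture, name): "pixel" ([row, column] in pixels: a listed point, or the origin of a listed thing).
The state is a dict: "time_s": time; "qpos": joint angles; "joint_velocities": joint speeds; "joint_efforts": joint torques, N m; "ee_pos": TCP position; "tool_rot": TCP orientation; "ft_force": force on the tool from outside, world axes, zero at the start; "wrist_torque": the same for the moment, N m; "gripper_width": opening from 0.0 (shut) to 1.0 (fully open).
Only numpy, scipy, OpenCV 4.12 (cv2) and the standard library are available. Lean on these libraries where they do the work, as an engineer would, in place of code of your own. Each camera call takes 0.05 s, during which the arm holds its last target. There are 200 camera calls.

## Working session

There is one attempt and no reset: what is moved stays moved. The work goes in short steps, Python scripts to look and compute and a tool call to move; the robot and the scene stay as the last step left them, time stands still between calls to the robot, and variables do not carry over. Pictures are saved under pics/ and viewed, on a budget of 10 in all, crops included, one or two more only if the job needs it, and the job is handed in when it is done.

Besides the shell and the picture viewer there is one more tool, called after "Call:" as name(argument=value, ...) on one line, values as JSON. servo_tool: Moves the arm, as the interface text tells. Its arguments: {"type":"object","properties":{"series":{"type":"array"}},"required":["series"]}

```bash
mkdir -p pics; cat > h.py <<'E'
import numpy as np, cv2
from station import arm
def ray(p,rc):
    K=p["camera_matrix"];R=np.array(p["rotation"])
    d=np.array([(rc[1]-K[0][2])/K[0][0],(rc[0]-K[1][2])/K[1][1],1.]);return R@d
def onz(p,rc,z):
    o=np.array(p["position"]);d=ray(p,rc);return o+d*(z-o[2])/d[2]
def proj(p,X):
    K=np.array(p["camera_matrix"]);c=np.array(p["rotation"]).T@(np.array(X)-p["position"]);u=K@c;return u[:2]/u[2]
def tri(a,ra,b,rb):
    A=[];B=[]
    for p,r in((a,ra),(b,rb)):
        d=ray(p,r);d/=np.linalg.norm(d);M=np.eye(3)-np.outer(d,d);A.append(M);B.append(M@np.array(p["position"]))
    return np.linalg.solve(sum(A),sum(B))
E
python3 - <<'E'
from h import *
np.set_printoptions(precision=3,suppress=True)
s=arm.read_state();print(s["time_s"],s["ee_pos"],s["tool_rot"],s["ft_force"])
P={n:arm.get_image(n) for n in("side","top")}
for n,p in P.items():
    cv2.imwrite(f"pics/{n}0.png",p["pixels"]);print(n,np.array(p["position"]),np.array(p["rotation"]).round(2).tolist())
    for t,z in(("carton_center",.0975),("carton_top",.195),("cradle",0),("cradle_mouth",.018),("cradle_end",.018),("olive_jar",0),("bitters",0),("lime",0),("jigger_b",0)):
        print(n,t,[(np.round(d["pixel"]),round(d["score"],2),onz(p,d["pixel"],z)[:2]) for d in arm.tip_of(p,t)[:3]])
E
```

```text
0.0 [0.213 0.507 0.238] [-3.14  -0.     2.744] [-0.309  0.814  0.456]
side [ 0.368 -0.814  1.092] [-2.39, -0.01, -0.24]Traceback (most recent call last):
  File "<stdin>", line 8, in <module>
  File "h.py", line 7, in onz
    o=np.array(p["position"]);d=ray(p,rc);return o+d*(z-o[2])/d[2]
                                                              ~^^^
IndexError: invalid index to scalar variable.
```

```bash
sed -i 's/R=np.array(p\["rotation"\])/R=rot(p)/; s/np.array(p\["rotation"\]).T/rot(p).T/; 2a from scipy.spatial.transform import Rotation\ndef rot(p): return Rotation.from_euler("xyz",p["rotation"]).as_matrix()' h.py
python3 - <<'E'
from h import *
np.set_printoptions(precision=3,suppress=True)
P={n:arm.get_image(n) for n in("side","top")}
for n,p in P.items():
    cv2.imwrite(f"pics/{n}0.png",p["pixels"]);print(n,np.array(p["position"]),p["rotation"])
    for t,z in(("carton_center",.0975),("carton_top",.195),("cradle",0),("cradle_mouth",.018),("cradle_end",.018),("olive_jar",0),("bitters",0),("lime",0),("jigger_b",0)):
        print(n,t,[(np.round(d["pixel"]),round(d["score"],2),onz(p,d["pixel"],z)[:2]) for d in arm.tip_of(p,t)[:3]])
a=np.hstack([P["side"]["pixels"],P["top"]["pixels"]]);cv2.imwrite("pics/both.png",cv2.resize(a,(800,300),interpolation=cv2.INTER_AREA))
E
```

```text
side [ 0.368 -0.814  1.092] [-2.39  -0.013 -0.24 ]
side carton_center [(array([194., 251.]), 0.85, array([0.556, 0.065])), (array([112., 205.]), 0.7, array([0.473, 0.557]))]
side carton_top [(array([175., 251.]), 0.94, array([0.558, 0.06 ])), (array([ 93., 203.]), 0.9, array([0.471, 0.548]))]
side cradle [(array([267., 259.]), 0.83, array([ 0.533, -0.157]))]
side cradle_mouth []
side cradle_end [(array([292., 262.]), 0.93, array([ 0.517, -0.253]))]
side olive_jar [(array([245., 321.]), 0.69, array([ 0.752, -0.122]))]
side bitters [(array([209., 294.]), 0.51, array([0.712, 0.048]))]
side lime [(array([354., 280.]), 0.59, array([ 0.524, -0.433]))]
side jigger_b [(array([348., 317.]), 0.56, array([ 0.628, -0.441]))]
top [0.337 0.05  1.644] [-2.959 -0.004 -1.558]
top carton_center [(array([211., 252.]), 0.95, array([0.55, 0.05])), (array([225., 137.]), 0.92, array([0.483, 0.558]))]
top carton_top [(array([207., 251.]), 0.6, array([0.552, 0.054])), (array([224., 126.]), 0.6, array([0.478, 0.569]))]
top cradle [(array([217., 294.]), 0.97, array([ 0.538, -0.145]))]
top cradle_mouth [(array([216., 273.]), 0.56, array([ 0.539, -0.048])), (array([220., 324.]), 0.53, array([ 0.522, -0.283])), (array([180., 254.]), 0.32, array([0.713, 0.045]))]
top cradle_end [(array([222., 322.]), 0.88, array([ 0.513, -0.274]))]
top olive_jar [(array([174., 290.]), 0.63, array([ 0.748, -0.131]))]
top bitters [(array([179., 254.]), 0.59, array([0.719, 0.045]))]
top lime [(array([224., 353.]), 0.48, array([ 0.511, -0.421])), (array([217., 296.]), 0.31, array([ 0.537, -0.154]))]
top jigger_b [(array([200., 356.]), 0.54, array([ 0.621, -0.44 ]))]
```

View pics/side0.png

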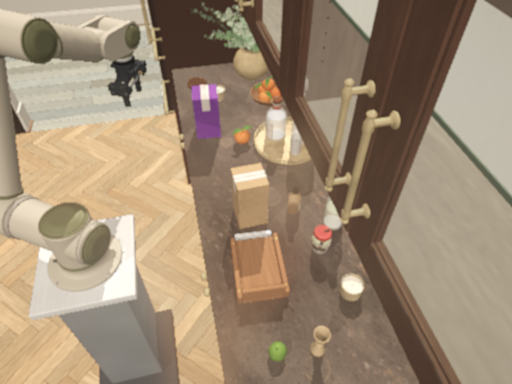

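View pics/top0.png

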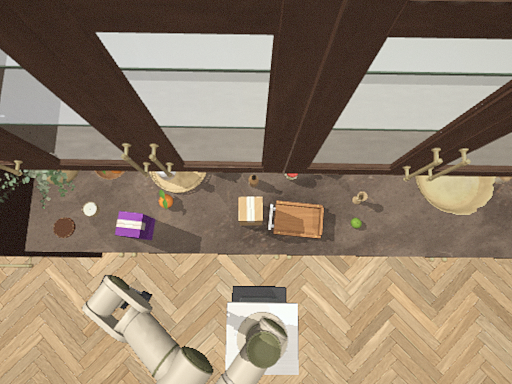

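```bash
python3 - <<'E'
import cv2,numpy as np
a=cv2.imread("pics/side0.png")[155:310,215:315];b=cv2.imread("pics/top0.png")[185:245,230:335]
a=cv2.resize(a,None,fx=3.8,fy=3.8,interpolation=cv2.INTER_CUBIC);b=cv2.resize(b,None,fx=4,fy=4,interpolation=cv2.INTER_CUBIC)
c=np.zeros((600,800,3),np.uint8);c[:a.shape[0],:380]=a[:600];c[:b.shape[0],380:]=b[:,:420];cv2.imwrite("pics/crop.png",c)
E
```

```text
(no output)
```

View pics/crop.png

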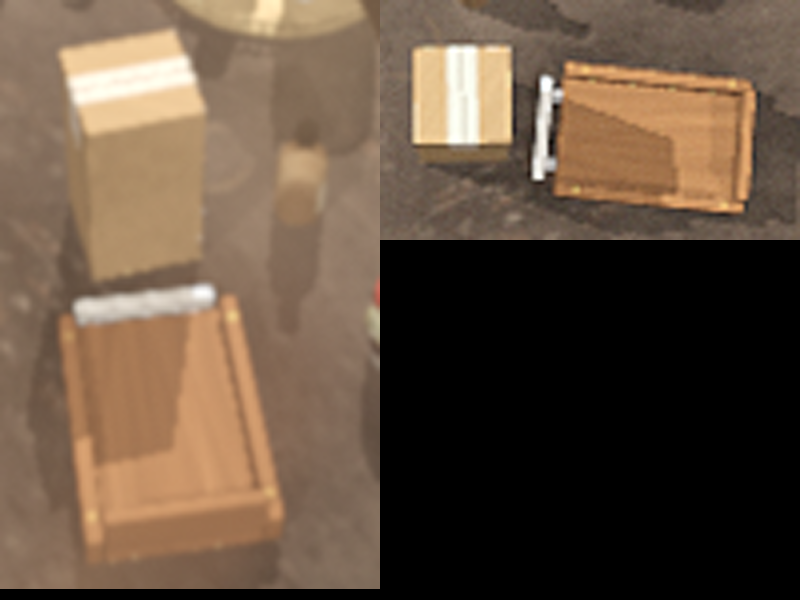

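```bash
python3 - <<'E'
from h import *
np.set_printoptions(precision=4,suppress=True)
P={n:arm.get_image(n) for n in("side","top")}
s,t=P["side"],P["top"]
T=lambda u,v:(185+v/4-.4,230+(u-380)/4-.4)
S=lambda u,v:(155+v/3.8-.4,215+u/3.8-.4)
for n,uv,z in(("cartontop FL",(414,46),.195),("FR",(512,46),.195),("NR",(512,145),.195),("NL",(414,146),.195),("rail mouth far",(566,63),.034),("rail mouth near",(555,195),.034),("rail end far",(752,80),.034),("rail end near",(743,212),.034),("sill far L",(541,76),.017),("sill near L",(532,179),.017)):print("T",n,onz(t,T(*uv),z))
for n,uv,z in(("ct",(60,48),.195),("ct",(173,30),.195),("ct NR",(205,108),.195),("ct NL",(82,135),.195),("foot NL",(92,278),0),("foot NR",(203,262),0),("rail m near",(62,318),.034),("rail m far",(236,297),.034),("endboard foot near",(88,560),0),("endboard foot far",(280,537),0),("sill",(75,298),.017),("sill",(213,286),.017)):print("S",n,onz(s,S(*uv),z))
w=arm.get_image("wrist");print(w["position"],w["rotation"],w["camera_matrix"])
E
```

```text
T cartontop FL [0.5994 0.1101 0.195 ]
T FR [0.6008 0.0074 0.195 ]
T NR [0.4968 0.0066 0.195 ]
T NL [0.4944 0.1079 0.195 ]
T rail mouth far [ 0.611  -0.0601  0.034 ]
T rail mouth near [ 0.458  -0.0477  0.034 ]
T rail end far [ 0.5939 -0.2758  0.034 ]
T rail end near [ 0.4415 -0.2621  0.034 ]
T sill far L [ 0.598 -0.032  0.017]
T sill near L [ 0.4773 -0.0221  0.017 ]
S ct [0.4996 0.1094 0.195 ]
S ct [0.5984 0.1095 0.195 ]
S ct NR [0.6022 0.0131 0.195 ]
S ct NL [0.4982 0.0063 0.195 ]
S foot NL [0.5012 0.0104 0.    ]
S foot NR [0.6032 0.0053 0.    ]
S rail m near [ 0.4637 -0.0513  0.034 ]
S rail m far [ 0.6142 -0.0638  0.034 ]
S endboard foot near [ 0.4438 -0.2579  0.    ]
S endboard foot far [ 0.5946 -0.2737  0.    ]
S sill [ 0.4803 -0.0205  0.017 ]
S sill [ 0.6015 -0.0355  0.017 ]
[0.1447 0.536  0.3859] [ 2.8516 -0.0004  1.1723] [[297.3186   0.     257.5958]
 [  0.     297.3186 190.0182]
 [  0.       0.       1.    ]]
```

The candidates are the plain brown carton (side 194,251 / top 211,252) and the purple look-alike (side 112,205 / top 225,137). The brown one at (0.549, 0.059) is the one I want, and the crop confirms it. The cradle's loading direction is about (-0.079, -0.997).

```bash
python3 - <<'E'
from scipy.spatial.transform import Rotation as R
import numpy as np
z=R.from_euler("z",-71.7,degrees=True)
for th in(35,40):
    t=R.from_rotvec(np.array([-.997,.079,0])*np.radians(th));print(th,np.degrees((t*z).as_rotvec()).round(1),(t*z*R.from_euler("xyz",[-3.14159,0,2.744])).as_matrix().round(2).tolist())
E
```

```text
35 [-31.9 -19.4 -69.3] [[0.06, 1.0, -0.05], [0.82, -0.08, -0.57], [-0.57, -0.0, -0.82]]
40 [-36.4 -22.2 -68.6] [[0.06, 1.0, -0.05], [0.76, -0.08, -0.64], [-0.64, -0.0, -0.77]]
```

Call:
servo_tool(series=[{"xyz": [100,-90,0],"turn": [-9,-5.5,-17],"fingers": 0.5},{"xyz": [200,-180,-20],"turn": [-18,-11,-34],"fingers": 0.5},{"xyz": [300,-270,-60],"turn": [-27,-16,-51],"fingers": 0.5},{"xyz": [345,-325,-119],"turn": [-36.4,-22.2,-68.6],"fingers": 0.5},{"xyz": [345,-325,-119],"turn": [-36.4,-22.2,-68.6],"fingers": 0.5},{"xyz": [345,-325,-119],"turn": [-36.4,-22.2,-68.6],"fingers": 0.5},{"xyz": [345,-325,-119],"turn": [-36.4,-22.2,-68.6],"fingers": 0.5},{"xyz": [345,-325,-119],"turn": [-36.4,-22.2,-68.6],"fingers": 0.5},{"xyz": [345,-325,-119],"turn": [-36.4,-22.2,-68.6],"fingers": 0.5},{"xyz": [345,-325,-119],"turn": [-36.4,-22.2,-68.6],"fingers": 0.5},{"xyz": [345,-325,-119],"turn": [-36.4,-22.2,-68.6],"fingers": 0.5},{"xyz": [345,-325,-119],"turn": [-36.4,-22.2,-68.6],"fingers": 0.5}])

```text
time_s: 2.8
ee_pos: [0.5576, 0.1829, 0.1205]
tool_rot: [3.14, 0.697, 1.493]
ft_force: [-0.2, 0.4, -0.3]
gripper_width: 0.496
```

Call:
servo_tool(series=[{"xyz": [0,0,-45],"turn": [0,0,0],"fingers": 0.5},{"xyz": [0,0,-90],"turn": [0,0,0],"fingers": 0.5},{"xyz": [0,0,-90],"turn": [0,0,0],"fingers": 0.5},{"xyz": [-2,-30,-90],"turn": [0,0,0],"fingers": 0.5},{"xyz": [-4,-52,-90],"turn": [0,0,0],"fingers": 0.5},{"xyz": [-4,-55,-90],"turn": [0,0,0],"fingers": 0.5},{"xyz": [-5,-60,-90],"turn": [0,0,0],"fingers": 0.5}])

```text
time_s: 3.68
ee_pos: [0.5537, 0.1227, 0.031]
tool_rot: [3.138, 0.697, 1.491]
ft_force: [1.4, 0.0, 0.8]
gripper_width: 0.501
```

```bash
python3 - <<'E'
from h import *
a=arm.get_image("side")["pixels"][130:310,180:330];b=arm.get_image("top")["pixels"][165:245,215:335]
a=cv2.resize(a,(500,600),interpolation=cv2.INTER_CUBIC);b=cv2.resize(b,(300,200),interpolation=cv2.INTER_CUBIC)
c=np.zeros((600,800,3),np.uint8);c[:,:500]=a;c[:200,500:]=b;cv2.imwrite("pics/c2.png",c)
E
```

```text
(no output)
```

View pics/c2.png

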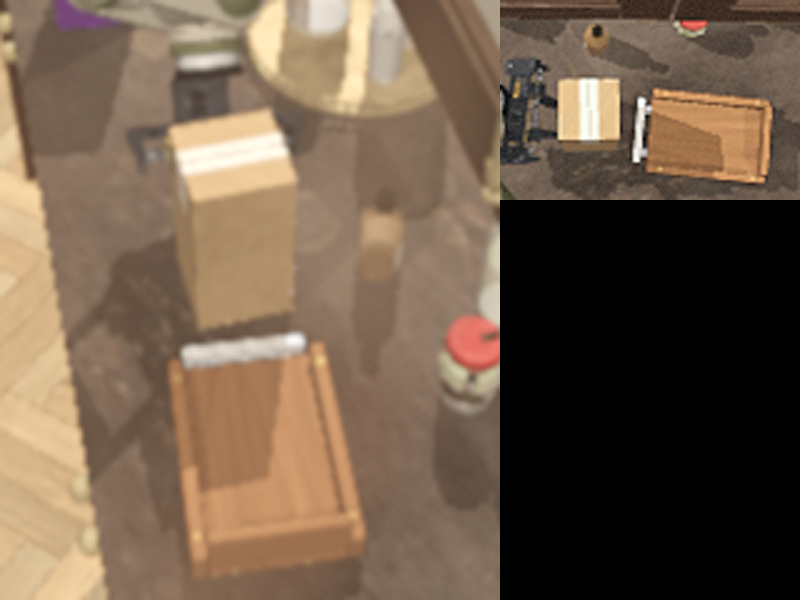

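The crop shows the fingers squarely behind the upright carton, just short of contact, with the sill about 33 mm ahead of its front face.

Call:
servo_tool(series=[{"xyz": [0,-4,0],"turn": [0,0,0],"fingers": 0.5},{"xyz": [-1,-8,0],"turn": [0,0,0],"fingers": 0.5},{"xyz": [-1,-12,0],"turn": [0,0,0],"fingers": 0.5},{"xyz": [-1,-16,0],"turn": [0,0,0],"fingers": 0.5},{"xyz": [-2,-20,0],"turn": [0,0,0],"fingers": 0.5},{"xyz": [-2,-23,0],"turn": [0,0,0],"fingers": 0.5},{"xyz": [-2,-26,0],"turn": [0,0,0],"fingers": 0.5},{"xyz": [-2,-28,0],"turn": [0,0,0],"fingers": 0.5}])

```text
time_s: 4.78
ee_pos: [0.5509, 0.094, 0.0298]
tool_rot: [-3.142, 0.698, 1.492]
ft_force: [0.3, 4.8, 1.7]
gripper_width: 0.501
```

Call:
servo_tool(series=[{"xyz": [0,-2,0],"turn": [0,0,0],"fingers": 0.5},{"xyz": [0,-4,0],"turn": [0,0,0],"fingers": 0.5}])

```text
time_s: 5.03
ee_pos: [0.5508, 0.09, 0.0297]
tool_rot: [-3.141, 0.698, 1.492]
ft_force: [0.1, 5.7, 2.2]
gripper_width: 0.498
```

Call:
servo_tool(series=[{"xyz": [0,-1,0],"turn": [0,0,0],"fingers": 0.5},{"xyz": [0,-2,0],"turn": [0,0,0],"fingers": 0.5}])

```text
time_s: 5.28
ee_pos: [0.5508, 0.088, 0.0298]
tool_rot: [-3.141, 0.698, 1.492]
ft_force: [0.1, 5.6, 3.2]
gripper_width: 0.5
```

Call:
servo_tool(series=[{"xyz": [0,-1.5,0],"turn": [0,0,0],"fingers": 0.5},{"xyz": [0,-3,0],"turn": [0,0,0],"fingers": 0.5}])

```text
time_s: 5.52
ee_pos: [0.5507, 0.085, 0.0297]
tool_rot: [-3.141, 0.698, 1.492]
ft_force: [0.8, 5.8, 2.5]
gripper_width: 0.499
```

Call:
servo_tool(series=[{"xyz": [0,-1,0],"turn": [0,0,0],"fingers": 0.5},{"xyz": [0,-2,0],"turn": [0,0,0],"fingers": 0.5}])

```text
time_s: 5.78
ee_pos: [0.5507, 0.0831, 0.0297]
tool_rot: [-3.141, 0.698, 1.492]
ft_force: [-0.2, 5.6, 2.1]
gripper_width: 0.499
```

Call:
servo_tool(series=[{"xyz": [0,-1,0],"turn": [0,0,0],"fingers": 0.5}])

```text
time_s: 5.9
ee_pos: [0.5507, 0.0821, 0.0297]
tool_rot: [-3.141, 0.698, 1.492]
ft_force: [-0.7, 5.9, 3.0]
gripper_width: 0.495
```

Call:
servo_tool(series=[{"xyz": [0,-1,0],"turn": [0,0,0],"fingers": 0.5}])

```text
time_s: 6.02
ee_pos: [0.5507, 0.0811, 0.0297]
tool_rot: [-3.141, 0.698, 1.492]
ft_force: [-0.7, 5.4, 1.8]
gripper_width: 0.501
```

Call:
servo_tool(series=[{"xyz": [0,-1,0],"turn": [0,0,0],"fingers": 0.5}])

```text
time_s: 6.15
ee_pos: [0.5507, 0.0801, 0.0297]
tool_rot: [-3.141, 0.698, 1.492]
ft_force: [-0.7, 5.2, 2.1]
gripper_width: 0.501
```

Call:
servo_tool(series=[{"xyz": [0,-1,0],"turn": [0,0,0],"fingers": 0.5}])

```text
time_s: 6.28
ee_pos: [0.5507, 0.079, 0.0297]
tool_rot: [-3.141, 0.698, 1.492]
ft_force: [-0.7, 4.5, 2.6]
gripper_width: 0.501
```

Call:
servo_tool(series=[{"xyz": [0,-1,0],"turn": [0,0,0],"fingers": 0.5}])

```text
time_s: 6.4
ee_pos: [0.5508, 0.0784, 0.0297]
tool_rot: [-3.142, 0.697, 1.492]
ft_force: [-0.2, 10.6, 3.4]
gripper_width: 0.498
```

Call:
servo_tool(series=[{"xyz": [0,-1,0],"turn": [0,0,0],"fingers": 0.5}])

```text
time_s: 6.52
ee_pos: [0.5509, 0.0781, 0.0298]
tool_rot: [3.141, 0.696, 1.492]
ft_force: [-0.3, 16.6, 4.7]
gripper_width: 0.498
```

Call:
servo_tool(series=[{"xyz": [1,15,0],"turn": [0,0,0],"fingers": 0.5},{"xyz": [1,15,50],"turn": [0,0,0],"fingers": 0.5},{"xyz": [1,15,100],"turn": [0,0,0],"fingers": 0.5},{"xyz": [1,15,135],"turn": [0,0,0],"fingers": 0.5},{"xyz": [1,15,135],"turn": [0,0,0],"fingers": 0.5},{"xyz": [0,5,135],"turn": [0,0,0],"fingers": 0.5},{"xyz": [0,2,135],"turn": [0,0,0],"fingers": 0.5},{"xyz": [0,-1,135],"turn": [0,0,0],"fingers": 0.5},{"xyz": [0,-4,135],"turn": [0,0,0],"fingers": 0.5}])

```text
time_s: 7.65
ee_pos: [0.551, 0.0731, 0.1646]
tool_rot: [-3.141, 0.698, 1.493]
ft_force: [-0.3, 3.7, 2.7]
gripper_width: 0.498
```

Call:
servo_tool(series=[{"xyz": [0,-4,0],"turn": [0,0,0],"fingers": 0.5},{"xyz": [0,-8,0],"turn": [0,0,0],"fingers": 0.5},{"xyz": [-1,-12,0],"turn": [0,0,0],"fingers": 0.5},{"xyz": [-1,-16,0],"turn": [0,0,0],"fingers": 0.5}])

```text
time_s: 8.15
ee_pos: [0.55, 0.0567, 0.1648]
tool_rot: [3.141, 0.698, 1.492]
ft_force: [0.2, 3.8, 2.9]
gripper_width: 0.503
```

Call:
servo_tool(series=[{"xyz": [0,-4,0],"turn": [0,0,0],"fingers": 0.5},{"xyz": [-1,-8,0],"turn": [0,0,0],"fingers": 0.5},{"xyz": [-1,-12,0],"turn": [0,0,0],"fingers": 0.5},{"xyz": [-1,-16,0],"turn": [0,0,0],"fingers": 0.5},{"xyz": [-2,-20,0],"turn": [0,0,0],"fingers": 0.5}])

```text
time_s: 8.78
ee_pos: [0.5481, 0.0367, 0.1647]
tool_rot: [3.141, 0.698, 1.492]
ft_force: [0.7, 1.7, 2.3]
gripper_width: 0.499
```

```bash
python3 - <<'E'
from h import *
a=arm.get_image("side")["pixels"][130:310,180:330];b=arm.get_image("top")["pixels"][165:245,215:335]
a=cv2.resize(a,(500,600),interpolation=cv2.INTER_CUBIC);b=cv2.resize(b,(300,200),interpolation=cv2.INTER_CUBIC)
c=np.zeros((600,800,3),np.uint8);c[:,:500]=a;c[:200,500:]=b;cv2.imwrite("pics/c3.png",c)
E
```

```text
(no output)
```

View pics/c3.png

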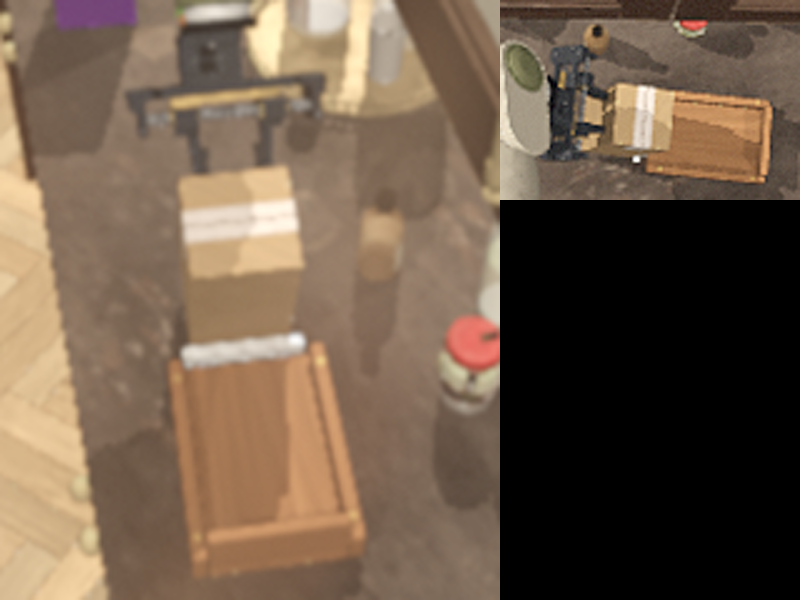

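It tips cleanly about the sill, centred between the rails, and the bystanders are clear.

Call:
servo_tool(series=[{"xyz": [0,-4,0],"turn": [0,0,0],"fingers": 0.5},{"xyz": [-1,-8,0],"turn": [0,0,0],"fingers": 0.5},{"xyz": [-1,-12,0],"turn": [0,0,0],"fingers": 0.5},{"xyz": [-1,-16,0],"turn": [0,0,0],"fingers": 0.5},{"xyz": [-2,-20,0],"turn": [0,0,0],"fingers": 0.5},{"xyz": [-2,-24,0],"turn": [0,0,0],"fingers": 0.5},{"xyz": [-2,-28,0],"turn": [0,0,0],"fingers": 0.5}])

```text
time_s: 9.75
ee_pos: [0.546, 0.0087, 0.1647]
tool_rot: [-3.141, 0.698, 1.493]
ft_force: [-1.0, 0.9, 1.3]
gripper_width: 0.5
```

Call:
servo_tool(series=[{"xyz": [0,-4,0],"turn": [0,0,0],"fingers": 0.5},{"xyz": [-1,-8,0],"turn": [0,0,0],"fingers": 0.5},{"xyz": [-1,-12,0],"turn": [0,0,0],"fingers": 0.5},{"xyz": [-1,-16,0],"turn": [0,0,0],"fingers": 0.5}])

```text
time_s: 10.25
ee_pos: [0.545, -0.0072, 0.1647]
tool_rot: [3.142, 0.698, 1.493]
ft_force: [0.0, -0.5, -0.7]
gripper_width: 0.496
```

Call:
servo_tool(series=[{"xyz": [0,-4,0],"turn": [0,0,0],"fingers": 0.5},{"xyz": [-1,-8,0],"turn": [0,0,0],"fingers": 0.5},{"xyz": [-1,-12,0],"turn": [0,0,0],"fingers": 0.5}])

```text
time_s: 10.62
ee_pos: [0.544, -0.0192, 0.1648]
tool_rot: [3.141, 0.698, 1.492]
ft_force: [0.0, -0.6, 0.2]
gripper_width: 0.499
```

```bash
python3 - <<'E'
from h import *
a=arm.get_image("side")["pixels"][130:310,180:330];b=arm.get_image("top")["pixels"][165:245,215:335]
a=cv2.resize(a,(500,600),interpolation=cv2.INTER_CUBIC);b=cv2.resize(b,(300,200),interpolation=cv2.INTER_CUBIC)
c=np.zeros((600,800,3),np.uint8);c[:,:500]=a;c[:200,500:]=b;cv2.imwrite("pics/c4.png",c)
E
```

```text
(no output)
```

View pics/c4.png

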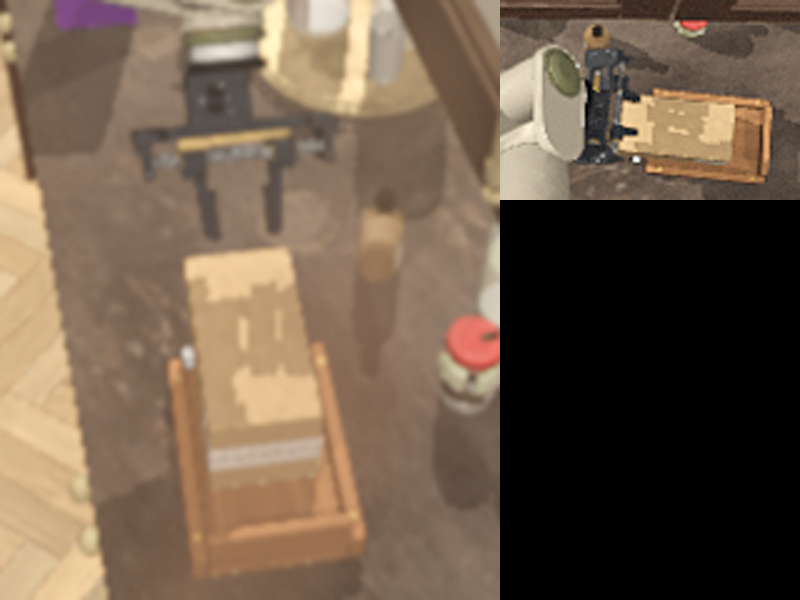

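```bash
python3 - <<'E'
from h import *
np.set_printoptions(precision=4,suppress=True)
s=arm.get_image("side")
S=lambda u,v:(130+v*.3-.4,180+u*.3-.4)
for uv in((184,262),(292,250),(209,442),(322,430)):print(onz(s,S(*uv),.118))
E
```

```text
[0.4899 0.0008 0.118 ]
[ 0.5942 -0.008   0.118 ]
[ 0.4722 -0.2011  0.118 ]
[ 0.5692 -0.2117  0.118 ]
```

Call:
servo_tool(series=[{"xyz": [4,40,0],"turn": [0,0,0],"fingers": 0.5},{"xyz": [6,80,0],"turn": [0,0,0],"fingers": 0.5},{"xyz": [6,85,-50],"turn": [0,0,0],"fingers": 0.5},{"xyz": [6,85,-105],"turn": [0,0,0],"fingers": 0.5},{"xyz": [6,85,-105],"turn": [0,0,0],"fingers": 0.5},{"xyz": [6,85,-105],"turn": [0,0,0],"fingers": 0.5}])

```text
time_s: 11.52
ee_pos: [0.551, 0.0661, 0.0616]
tool_rot: [3.138, 0.698, 1.491]
ft_force: [-0.7, -0.0, 0.7]
gripper_width: 0.499
```

Call:
servo_tool(series=[{"xyz": [-4,-25,0],"turn": [0,0,0],"fingers": 0.5},{"xyz": [-8,-48,0],"turn": [0,0,0],"fingers": 0.5},{"xyz": [-9,-54,0],"turn": [0,0,0],"fingers": 0.5},{"xyz": [-9,-58,0],"turn": [0,0,0],"fingers": 0.5},{"xyz": [-9,-62,0],"turn": [0,0,0],"fingers": 0.5},{"xyz": [-9,-65,0],"turn": [0,0,0],"fingers": 0.5},{"xyz": [-10,-68,0],"turn": [0,0,0],"fingers": 0.5}])

```text
time_s: 12.4
ee_pos: [0.5413, -0.0005, 0.0612]
tool_rot: [3.136, 0.697, 1.491]
ft_force: [0.0, 7.2, 6.9]
gripper_width: 0.497
```

Call:
servo_tool(series=[{"xyz": [0,-3,0],"turn": [0,0,0],"fingers": 0.5},{"xyz": [0,-6,0],"turn": [0,0,0],"fingers": 0.5},{"xyz": [-1,-9,0],"turn": [0,0,0],"fingers": 0.5},{"xyz": [-1,-12,0],"turn": [0,0,0],"fingers": 0.5}])

```text
time_s: 12.9
ee_pos: [0.5404, -0.0125, 0.0612]
tool_rot: [3.136, 0.697, 1.491]
ft_force: [0.6, 8.4, 6.1]
gripper_width: 0.497
```

Call:
servo_tool(series=[{"xyz": [0,-3,0],"turn": [0,0,0],"fingers": 0.5},{"xyz": [0,-6,0],"turn": [0,0,0],"fingers": 0.5},{"xyz": [-1,-9,0],"turn": [0,0,0],"fingers": 0.5},{"xyz": [-1,-12,0],"turn": [0,0,0],"fingers": 0.5}])

```text
time_s: 13.4
ee_pos: [0.5394, -0.0245, 0.0612]
tool_rot: [3.136, 0.697, 1.491]
ft_force: [1.3, 8.0, 6.5]
gripper_width: 0.495
```

Call:
servo_tool(series=[{"xyz": [0,-3,0],"turn": [0,0,0],"fingers": 0.5},{"xyz": [0,-6,0],"turn": [0,0,0],"fingers": 0.5},{"xyz": [-1,-9,0],"turn": [0,0,0],"fingers": 0.5},{"xyz": [-1,-12,0],"turn": [0,0,0],"fingers": 0.5}])

```text
time_s: 13.9
ee_pos: [0.5384, -0.0365, 0.0612]
tool_rot: [3.136, 0.697, 1.491]
ft_force: [0.1, 7.8, 6.7]
gripper_width: 0.499
```

Call:
servo_tool(series=[{"xyz": [0,-2,0],"turn": [0,0,0],"fingers": 0.5},{"xyz": [0,-4,0],"turn": [0,0,0],"fingers": 0.5},{"xyz": [-1,-5,0],"turn": [0,0,0],"fingers": 0.5},{"xyz": [-1,-6,0],"turn": [0,0,0],"fingers": 0.5},{"xyz": [-1,-7,0],"turn": [0,0,0],"fingers": 0.5}])

```text
time_s: 14.52
ee_pos: [0.5375, -0.0435, 0.0612]
tool_rot: [3.136, 0.697, 1.491]
ft_force: [0.3, 7.5, 5.3]
gripper_width: 0.5
```

Call:
servo_tool(series=[{"xyz": [0,-1,0],"turn": [0,0,0],"fingers": 0.5},{"xyz": [0,-2,0],"turn": [0,0,0],"fingers": 0.5}])

```text
time_s: 14.78
ee_pos: [0.5375, -0.0455, 0.0611]
tool_rot: [3.136, 0.697, 1.491]
ft_force: [0.8, 7.8, 6.1]
gripper_width: 0.503
```

Call:
servo_tool(series=[{"xyz": [0,-0.7,0],"turn": [0,0,0],"fingers": 0.5},{"xyz": [0,-1.4,0],"turn": [0,0,0],"fingers": 0.5}])

```text
time_s: 15.02
ee_pos: [0.5374, -0.0469, 0.0611]
tool_rot: [3.136, 0.697, 1.491]
ft_force: [-0.0, 7.9, 5.4]
gripper_width: 0.499
```

Call:
servo_tool(series=[{"xyz": [0,-0.7,0],"turn": [0,0,0],"fingers": 0.5},{"xyz": [0,-1.4,0],"turn": [0,0,0],"fingers": 0.5}])

```text
time_s: 15.28
ee_pos: [0.5374, -0.0483, 0.0612]
tool_rot: [3.136, 0.697, 1.491]
ft_force: [1.3, 9.0, 5.7]
gripper_width: 0.505
```

Call:
servo_tool(series=[{"xyz": [0,-0.7,0],"turn": [0,0,0],"fingers": 0.5},{"xyz": [0,-1.4,0],"turn": [0,0,0],"fingers": 0.5}])

```text
time_s: 15.52
ee_pos: [0.5374, -0.0497, 0.0611]
tool_rot: [3.136, 0.697, 1.491]
ft_force: [-0.2, 8.2, 5.5]
gripper_width: 0.501
```

Call:
servo_tool(series=[{"xyz": [0,-0.7,0],"turn": [0,0,0],"fingers": 0.5},{"xyz": [0,-1.4,0],"turn": [0,0,0],"fingers": 0.5}])

```text
time_s: 15.78
ee_pos: [0.5374, -0.0511, 0.0611]
tool_rot: [3.136, 0.697, 1.491]
ft_force: [0.1, 8.2, 6.2]
gripper_width: 0.495
```

Call:
servo_tool(series=[{"xyz": [0,-0.7,0],"turn": [0,0,0],"fingers": 0.5}])

```text
time_s: 15.9
ee_pos: [0.5374, -0.0518, 0.0611]
tool_rot: [3.136, 0.697, 1.491]
ft_force: [0.9, 8.6, 6.2]
gripper_width: 0.499
```

Call:
servo_tool(series=[{"xyz": [0,-0.7,0],"turn": [0,0,0],"fingers": 0.5}])

```text
time_s: 16.02
ee_pos: [0.5374, -0.0525, 0.0612]
tool_rot: [3.136, 0.697, 1.491]
ft_force: [-0.4, 7.8, 6.4]
gripper_width: 0.495
```

Call:
servo_tool(series=[{"xyz": [0,-0.7,0],"turn": [0,0,0],"fingers": 0.5}])

```text
time_s: 16.15
ee_pos: [0.5374, -0.0532, 0.0611]
tool_rot: [3.136, 0.697, 1.491]
ft_force: [0.8, 8.1, 5.9]
gripper_width: 0.503
```

Call:
servo_tool(series=[{"xyz": [0,-0.7,0],"turn": [0,0,0],"fingers": 0.5}])

```text
time_s: 16.27
ee_pos: [0.5374, -0.0539, 0.0612]
tool_rot: [3.136, 0.697, 1.491]
ft_force: [1.2, 8.5, 5.9]
gripper_width: 0.502
```

Call:
servo_tool(series=[{"xyz": [0,-0.7,0],"turn": [0,0,0],"fingers": 0.5}])

```text
time_s: 16.4
ee_pos: [0.5373, -0.0546, 0.0611]
tool_rot: [3.137, 0.697, 1.491]
ft_force: [0.2, 7.9, 6.1]
gripper_width: 0.502
```

Call:
servo_tool(series=[{"xyz": [0,-0.7,0],"turn": [0,0,0],"fingers": 0.5}])

```text
time_s: 16.52
ee_pos: [0.5374, -0.0549, 0.0611]
tool_rot: [3.136, 0.697, 1.491]
ft_force: [-1.2, 13.7, 8.4]
gripper_width: 0.5
```

Call:
servo_tool(series=[{"xyz": [0,-0.7,0],"turn": [0,0,0],"fingers": 0.5}])

```text
time_s: 16.65
ee_pos: [0.5374, -0.0551, 0.0611]
tool_rot: [3.136, 0.696, 1.491]
ft_force: [-1.2, 18.1, 10.0]
gripper_width: 0.499
```

It's home: the force rose sharply. I'm backing off now.

Call:
servo_tool(series=[{"xyz": [1,10,0],"turn": [0,0,0],"fingers": 0.5},{"xyz": [4,60,0],"turn": [0,0,0],"fingers": 0.5},{"xyz": [6,100,30],"turn": [0,0,0],"fingers": 0.5},{"xyz": [6,130,90],"turn": [0,0,0],"fingers": 0.5},{"xyz": [6,150,140],"turn": [0,0,0],"fingers": 0.5},{"xyz": [6,160,140],"turn": [0,0,0],"fingers": 0.5},{"xyz": [6,160,140],"turn": [0,0,0],"fingers": 0.5}])

```text
time_s: 17.52
ee_pos: [0.5417, 0.1032, 0.199]
tool_rot: [-3.14, 0.698, 1.495]
ft_force: [0.6, -0.2, -0.6]
gripper_width: 0.498
```

```bash
python3 - <<'E'
from h import *
np.set_printoptions(precision=4,suppress=True)
s=arm.get_image("side");t=arm.get_image("top")
for n,p in(("s",s),("t",t)):
    for k,z in(("carton_center",.068),("carton_top",.068),("olive_jar",0),("bitters",0),("lime",0),("jigger_b",0)):print(n,k,[(d["pixel"],onz(p,d["pixel"],z)[:2]) for d in arm.tip_of(p,k)[:2]])
# predicted home top-face corners (z=.118)
d=np.array([-.079,-.997]);y=np.array([.997,-.079]);c=np.array([.536,-.055])
a=s["pixels"][130:310,180:330];b=t["pixels"][165:245,215:335]
a=cv2.resize(a,(500,600),interpolation=cv2.INTER_CUBIC);b=cv2.resize(b,(300,200),interpolation=cv2.INTER_CUBIC)
c=np.zeros((600,800,3),np.uint8);c[:,:500]=a;c[:200,500:]=b;cv2.imwrite("pics/c5.png",c)
E
```

```text
s carton_center [([254.0, 256.0], array([ 0.524 , -0.1508])), ([112.2, 206.4], array([0.4809, 0.5946]))]
s carton_top [([284.4, 263.0], array([ 0.5201, -0.2559])), ([92.0, 201.6], array([0.4817, 0.75  ]))]
s olive_jar [([247.9, 322.1], array([ 0.7516, -0.1335]))]
s bitters [([209.3, 293.6], array([0.7081, 0.0467]))]
s lime [([256.6, 257.0], array([ 0.5352, -0.1172])), ([353.9, 274.0], array([ 0.5091, -0.4289]))]
s jigger_b [([348.9, 316.5], array([ 0.6252, -0.443 ])), ([255.2, 253.1], array([ 0.5242, -0.1091]))]
t carton_center [([216.8, 302.1], array([ 0.5315, -0.1752])), ([224.4, 134.8], array([0.4871, 0.5757]))]
t carton_top [([219.0, 320.1], array([ 0.5227, -0.2562])), ([226.3, 132.1], array([0.4784, 0.5871]))]
t olive_jar [([171.8, 292.4], array([ 0.7573, -0.1408]))]
t bitters [([183.3, 249.7], array([0.6978, 0.064 ]))]
t lime [([223.5, 353.5], array([ 0.5116, -0.4257])), ([215.0, 294.4], array([ 0.548 , -0.1487]))]
t jigger_b [([199.7, 354.0], array([ 0.625 , -0.4325]))]
```

View pics/c5.png

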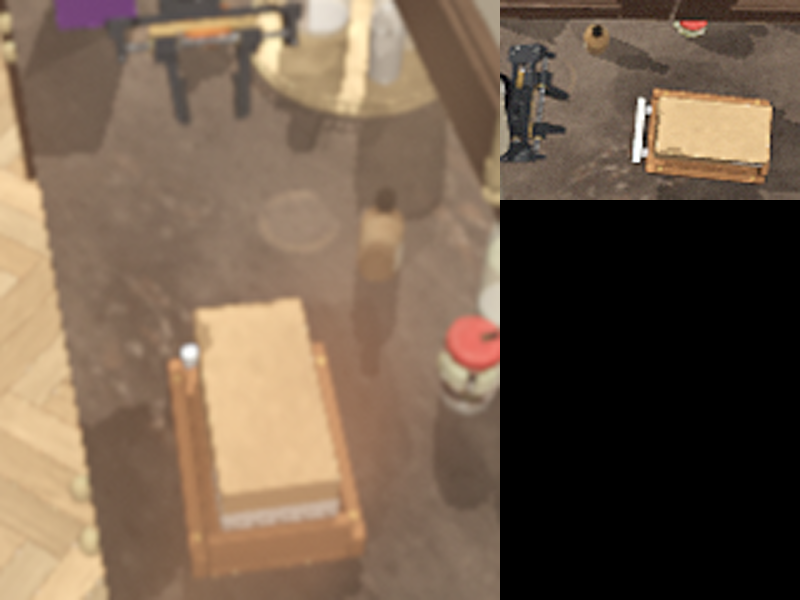

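The carton lies flat between the rails with its top face against the end board (side crop row ~520). The sill is clear behind it, the bystanders haven't moved, and the arm is well away.

```bash
python3 -c "
from station import arm
print(arm.sign_off())"
```

```text
the job is handed in; nothing more can be done
None
```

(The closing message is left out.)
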